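# Wedge the dry cabinet's door shut

### The job

The catch of the clear dry cabinet has worn out and its door keeps springing ajar. Pick up the orange rubber wedge, push the door fully shut and work the wedge's thin end in under the door's lower rail, on the half away from the hinges, with light taps until it jams and holds the door shut by itself: snug, but not forced so hard that it strains the door or grinds into the bench. Let go, leaving the wedge flat on the bench, and leave the glassware alone.

Things in the scene. Friction and masses are not known exactly. Their poses are not given: they have to be found in the camera images.
- cabinet: Clear acrylic dry cabinet, white floor and frame, fixed, 300 wide, 220 deep, 245 high. Origin at bench level under the middle of its front; x points inward from the door to the back, y to the hinge side (left seen from the front), z up. Its underside is 20 above the bench; nothing stands under it within 80 mm of the front, so the wedge may pass beneath.
- door (a joint): Angle of the front door, rad: 0 = shut on the frame (hard stop), growing as it swings outward. Upright hinge line at x -2, y +150 mm of the cabinet; door 300 wide, 12 thick, outer face at cabinet x = -14 when shut; black knob sticking out 22, 165 above the bench, 20 from the free edge. A spring holds it ajar near 0.25 rad and opens it again when let go (about 2 N keeps it shut).
- wedge_center (a point): Orange rubber wedge lying flat on the bench, 150 long x 40 wide, about 150 g. This point is its middle, 17 mm above its flat base; x points to the thin end, z up. The heel (x -75 to -45) is 34 high with flat top and upright sides; from there the top slopes evenly down to 3 mm thick at x = +75.
- wedge_heel (a point): Middle of the wedge's heel (60 mm behind the centre, 17 above the base): grip it here across its 40 mm width. Once under the rail, with the door shut, the wedge jams: the squeeze grows some 5 N per mm driven; friction is about 0.6 on bench and rail, so the push is 1.2 to 1.8 times the squeeze. A final push of 14 to 20 N seats it; on letting go a quarter to a half eases.
- wedge_tip (a point): Bottom of the wedge's thin end, on its middle line, 75 mm from the centre; same axes. It goes under the door's grey bottom rail (30 high, 12 thick). The gap under the rail differs from case to case, 9 to 19 mm, as the hinges are height-adjustable; no reading shows it, so feel for it. The door does not give upwards.
- flask: Conical glass flask, 76 dia x 106 high, standing; origin at the centre of its foot. Leave it alone.
- beaker: Glass beaker, 70 dia x 88 high, standing; origin at the centre of its foot. Leave it alone.
- reagent_jar: Amber glass jar with blue cap, 64 dia x 100 high, standing; origin at the centre of its foot. Leave it alone.
- bench_top (a point): A fixed point on the surface of the black epoxy bench (z = 0) on which the wedge slides. While driving the wedge keep it light on the bench: a good job puts no more than about 35 N between wedge and bench, the squeeze included.
Things that resemble listed ones, but are neither listed nor needed, are in the scene too. There is more than one size of the part that bears wedge_center; the job needs the largest.

How it is judged:
By the outcome, as a careful person would: the job done as asked, in the order asked, and still so for the second after the job is handed in, with the robot touching nothing.
It also fails if it takes over 64 s, if anything falls off the work surface, if the arm or the gripper's body presses on something with over 40 N, if the wrist force passes 120 N, or if a joint passes its speed limit or range.

### The arm

A 6-joint arm with a two-finger parallel gripper is mounted at the origin on the work surface. World frame = base frame: x ahead of the robot, y to its left, z up, the work surface at z = 0. Lengths are in m, angles in rad, forces in N, time in s.
With the tool pointing down it reaches from about 0.425 to 0.95 m from the base axis. Payload 14.7 kg.
Tool frame: the origin (TCP) lies between the finger pads; the fingertips stand 25 mm ahead of it and the grasp point (between the pads) lies 6 mm ahead of it (bot.tip_reach is the distance from the TCP to the fingertips, in m); z points along the fingers, y is the direction in which the jaws open and shut (so a half turn about z gives the same grasp; the last joint's range is limited). The gripper opens to 85 mm and grips with 20 to 120 N. Pads are 22 mm wide; open, the fingers measure 114 mm over their backs; the gripper's body (76 mm by 85 mm) begins 54 mm behind the grasp point. The pads swing forward as they close: fully open they stand 13 mm farther back than shut.
Start: joints at [1.099, 0.48, 1.596, -0, 1.065, -0.047], TCP at [0.268, 0.592, 0.221] pointing down, gripper open.
Joint ranges: [-2.75, 2.75], [-0.82, 2.05], [0.23, 2.67], [-1.56, 4.7], [0.09, 2.69], [-2.92, 2.92]. Speed limits (rad/s): [1.89, 1.89, 2.39, 3.01, 3.01, 3.01].

### API

Orientations are given as a rotation vector (axis times angle).
In Python, from workcell import bot, snapshot gives the robot as it stands.
- The arm moves only by the shell command python3 -m pendant 'ROWS'. ROWS is JSON, a list of rows, each an object with "slide": the shift along the tool's x, y, z in m, a list of three; "turn": the turn, a rotation vector about the tool's x, y, z in rad, a list of three; "claw": the gripper command: -1 is fully open, 1 is shut, values between are in proportion. A call has 1 to 8 rows; each row is the pose to reach, as a shift and turn from the pose commanded when the call began, along the tool's axes at that moment; what a row does not reach only later rows make up. A row lasts 1/8 s, in which the tool goes at most 62.5 mm and 10.7 degrees, less where a joint would pass 70% of its speed; a pose out of reach is approached as far as the arm can. A call with a gripper value outside its range is refused whole. The fingers move at their own pace and stop on an object; the grip force is fixed at half the most. Time passes only in rows, so rows that repeat a pose let the fingers close. It gives the time, the measured TCP pose, the force and the opening at its end, in the units of the state.
- bot.observe(): the state, without advancing time (a new reading comes with each control period).
- snapshot(name): name is "side" or "top"; returns a dict with "img" (420x560x3 uint8, red, green, blue), "depth" (420x560 float32, m along the optical axis (not along the pixel's ray), 0 where there is no reading), "intrinsics" (3x3 intrinsics, pixels), "dist" ([k1, k2, p1, p2, k3] as OpenCV has them; the pictures are not rectified), "world_from_camera" (4x4, takes a point from camera to world coordinates). Camera axes: x right, y up, looking along -z (the intrinsics and any distortion apply to the point x, -y, -z); pixel columns grow to the right and rows downward; lengths in m; the calibration is good to about 2 mm. A picture is of the moment at which its call begins.
- bot.close_job(): hands the job in, once; it reports no verdict.
The state is a dict: "time": time; "q": joint angles; "dq": joint speeds; "effort": joint torques, N m; "ee_pos": TCP position; "orientation": TCP orientation; "contact_force": force on the tool from outside, world axes, zero at the start; "moment": the same for the moment, N m; "finger_gap": opening from 0.0 (shut) to 1.0 (fully open).
Only numpy, scipy, OpenCV 4.12 (cv2) and the standard library are available. Lean on these libraries where they do the work, as an engineer would, in place of code of your own. Each camera call takes 0.05 s, during which the arm holds its last target.

## Working session

There is one attempt and no reset: what is moved stays moved. The work goes in short steps, Python scripts to look and compute and a shell command to move; the robot and the scene stay as the last step left them, time stands still between calls to the robot, and variables do not carry over. Pictures are saved under pics/ and viewed, and the job is handed in when it is done.

```bash
mkdir -p pics; ls; python3 - <<'E'
from workcell import bot, snapshot
import cv2, numpy as np, pickle
print(bot.observe(), bot.tip_reach)
d={}
for n in ("side","top"):
    s=snapshot(n); d[n]=s
    cv2.imwrite(f"pics/{n}0.png",s["img"][:,:,::-1])
    print(n,s["intrinsics"],s["dist"],s["world_from_camera"])
pickle.dump(d,open("s0.pkl","wb"))
E
```

```text
pics
{'time': 0.0, 'q': array([ 1.09940221e+00,  4.80832056e-01,  1.59687131e+00,  1.86342491e-05,
        1.06509643e+00, -4.66086972e-02]), 'dq': array([ 0.00073091, -0.00053373,  0.00036582, -0.00149668, -0.00100535,
        0.00178426]), 'effort': array([-3.06518952e-03, -9.50662923e+01, -4.30183375e+01, -6.98455315e-04,
        1.25955889e-02, -1.96455903e-05]), 'ee_pos': array([0.2676697 , 0.5918647 , 0.22087321]), 'orientation': array([-6.62191255e-01, -3.07067784e+00,  1.82618881e-03]), 'contact_force': array([ 1.19168579, -0.34794682,  0.17684181]), 'moment': array([ 0.01886139, -0.02147671, -0.01233573]), 'finger_gap': 0.999525310571622} 0.025
side [[513.54510799   0.         287.66245677]
 [  0.         513.54510799 214.91325015]
 [  0.           0.           1.        ]] [0.05492079 0.         0.         0.         0.        ] [[ 0.92442082  0.29010743 -0.2475557   0.20703182]
 [-0.38131641  0.71437331 -0.58674404 -0.97428569]
 [ 0.00662838  0.63679546  0.77100429  1.24291868]
 [ 0.          0.          0.          1.        ]]
top [[518.50179585   0.         288.69826058]
 [  0.         518.50179585 216.04979543]
 [  0.           0.           1.        ]] [-0.03573084  0.          0.          0.          0.        ] [[ 0.00198906  0.99754695 -0.06997237  0.48791548]
 [-0.99998521  0.00233842  0.00491119 -0.08352461]
 [ 0.00506277  0.06996156  0.99753684  1.60125453]
 [ 0.          0.          0.          1.        ]]
```

View pics/side0.png

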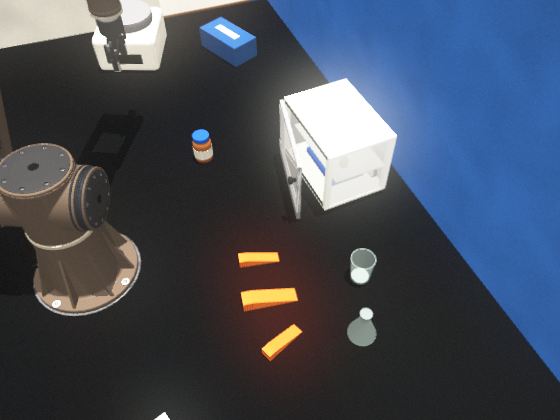

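View pics/top0.png

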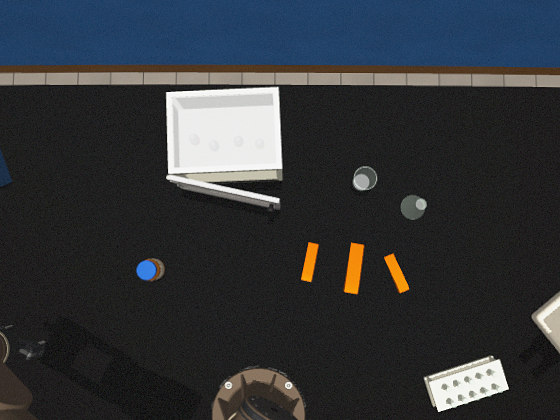

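The pictures show three orange wedges, at top (310,262), (354,268) and (397,273), and in side at (258,258), (269,298) and (282,342). The middle one, (354,268), looks largest. The cabinet is at top (224,130) with its hinges on the left at (170,178) and its free edge at (278,205).

```bash
cat > h.py <<'E'
import cv2, numpy as np
def ray(s,uv):
    p=cv2.undistortPoints(np.array(uv,float).reshape(-1,1,2),s["intrinsics"],s["dist"]).reshape(-1,2)
    d=np.c_[p[:,0],-p[:,1],-np.ones(len(p))]
    T=s["world_from_camera"]; return T[:3,3], d@T[:3,:3].T
def plane(s,uv,z):
    o,d=ray(s,uv); t=(z-o[2])/d[:,2]; return o+d*t[:,None]
def cloud(s):
    h,w=s["depth"].shape; v,u=np.mgrid[:h,:w]
    o,d=ray(s,np.c_[u.ravel(),v.ravel()]); 
    return (o+d*s["depth"].reshape(-1,1)).reshape(h,w,3)
def tri(s1,uv1,s2,uv2):
    o1,d1=ray(s1,[uv1]);o2,d2=ray(s2,[uv2]);A=np.c_[d1[0],-d2[0]]
    t=np.linalg.lstsq(A,o2-o1,rcond=None)[0];a=o1+t[0]*d1[0];b=o2+t[1]*d2[0]
    return (a+b)/2,np.linalg.norm(a-b)
def orange(s):
    h=cv2.cvtColor(s["img"],cv2.COLOR_RGB2HSV)
    m=cv2.inRange(h,(5,150,120),(25,255,255)); return m
E
python3 - <<'E'
from h import *
import pickle
d=pickle.load(open("s0.pkl","rb"))
for n in d:
    s=d[n];m=orange(s);C=cloud(s)
    cs,_=cv2.findContours(m,cv2.RETR_EXTERNAL,cv2.CHAIN_APPROX_NONE)
    for c in cs:
        if cv2.contourArea(c)<100: continue
        r=cv2.minAreaRect(c)
        b=cv2.boxPoints(r)
        k=np.zeros_like(m);cv2.drawContours(k,[c],-1,255,-1);k=cv2.erode(k,np.ones((3,3)))
        P=C[k>0];P=P[P[:,2]<.1]; 
        mu=P[:,:2].mean(0);w,V=np.linalg.eigh(np.cov((P[:,:2]-mu).T));a=(P[:,:2]-mu)@V[:,1]
        bins=np.linspace(a.min(),a.max(),7)
        print(n,cv2.contourArea(c),r,"mu",mu.round(4),"dir",V[:,1].round(3),"len",np.ptp(a).round(3),"z",[P[(a>=x)&(a<=y),2].mean().round(4) for x,y in zip(bins,bins[1:])])
        print(plane(s,b,0.034)[:,:2].round(4).tolist(),plane(s,b,0.0)[:,:2].round(4).tolist())
a=d["top"]["img"][220:310,280:430,::-1];b=d["side"]["img"][230:370,220:320,::-1]
a=cv2.resize(a,None,fx=4.5,fy=4.5,interpolation=2);cv2.imwrite("pics/w.png",a)
cv2.imwrite("pics/d.png",cv2.resize(d["top"]["img"][80:220,150:300,::-1],None,fx=4,fy=4,interpolation=2))
# bench plane and cabinet
C=cloud(d["top"]);print("bench z",np.median(C[230:240,200:260,2]),"side bench",np.median(cloud(d["side"])[200:240,100:200,2]))
E
```

```text
side 600.5 ((280.7320556640625, 340.5911865234375), (15.683507919311523, 44.44899368286133), 48.012786865234375) mu [ 0.4229 -0.4235] dir [-0.91  -0.415] len 0.116 z [np.float64(0.0048), np.float64(0.0097), np.float64(0.0146), np.float64(0.0191), np.float64(0.024), np.float64(0.024)]
[[0.3621, -0.4312], [0.4703, -0.3867], [0.4825, -0.4274], [0.3754, -0.4695]] [[0.3665, -0.4159], [0.4777, -0.3702], [0.4902, -0.412], [0.3802, -0.4553]]
side 915.5 ((268.864013671875, 296.2519836425781), (20.124616622924805, 55.454490661621094), 79.69515228271484) mu [ 0.4367 -0.2919] dir [-0.993  0.118] len 0.148 z [np.float64(0.0056), np.float64(0.0121), np.float64(0.0171), np.float64(0.0227), np.float64(0.027), np.float64(0.0298)]
[[0.3723, -0.2539], [0.5216, -0.2809], [0.5064, -0.3417], [0.3615, -0.3145]] [[0.377, -0.2337], [0.5305, -0.2614], [0.5149, -0.3239], [0.3659, -0.296]]
side 473.5 ((258.25, 257.2499694824219), (14.707822799682617, 40.587928771972656), 81.8698959350586) mu [ 0.4565 -0.1572] dir [-0.988  0.155] len 0.112 z [np.float64(0.0059), np.float64(0.0104), np.float64(0.0153), np.float64
[... 873 characters left out ...]
(0.025), np.float64(0.0318), np.float64(0.0335)]
[[0.3698, -0.2557], [0.5199, -0.2781], [0.5139, -0.3208], [0.3638, -0.2983]] [[0.3672, -0.2595], [0.5206, -0.2823], [0.5144, -0.326], [0.3611, -0.3029]]
top 379.0 ((309.5643310546875, 261.6162109375), (10.975678443908691, 39.00543212890625), 11.633634567260742) mu [ 0.4598 -0.155 ] dir [-0.979  0.202] len 0.111 z [np.float64(0.0048), np.float64(0.0093), np.float64(0.0142), np.float64(0.019), np.float64(0.0234), np.float64(0.0255)]
[[0.4064, -0.1264], [0.5212, -0.1501], [0.5146, -0.1825], [0.3998, -0.1587]] [[0.4046, -0.1273], [0.5219, -0.1515], [0.5152, -0.1847], [0.3979, -0.1603]]
bench z -0.0003000011374325595 side bench 0.001404234143057681
```

View pics/w.png

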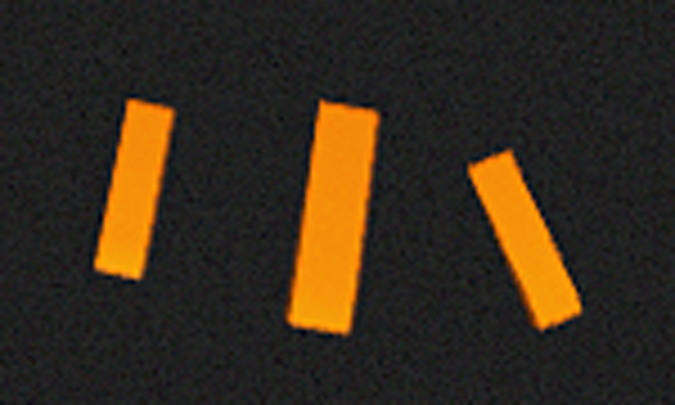

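View pics/d.png

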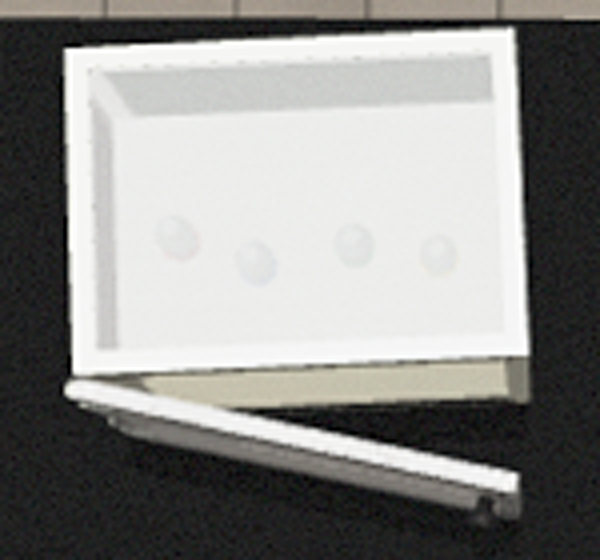

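The largest is the middle wedge at top (354,268): 146–150 mm long, against 111 for the other two, and a 34 mm heel. Its thin end points away from the robot. Next I'll measure the cabinet and the other objects.

```bash
cat >> h.py <<'E'
from scipy.spatial.transform import Rotation as R
def rows(pos,yaw_x):
    """tool-frame slide & turn to reach TCP pos, tool down, tool x pointing at world angle yaw_x(deg)"""
    from workcell import bot
    o=bot.observe(); A=R.from_rotvec(o["orientation"])
    B=R.from_matrix(np.c_[[np.cos(np.radians(yaw_x)),np.sin(np.radians(yaw_x)),0],[np.sin(np.radians(yaw_x)),-np.cos(np.radians(yaw_x)),0],[0,0,-1]])
    return A.inv().apply(np.array(pos)-o["ee_pos"]).round(4),(A.inv()*B).as_rotvec().round(4)
E
python3 - <<'E'
from h import *
import pickle
d=pickle.load(open("s0.pkl","rb"))
s=d["top"];C=cloud(s)
hsv=cv2.cvtColor(s["img"],cv2.COLOR_RGB2HSV)
# roof frame by height
roi=np.zeros(C.shape[:2],bool);roi[80:215,150:300]=1
m=roi&(abs(C[...,2]-.245)<.012)&(hsv[...,2]>200)
m=m.astype(np.uint8)*255
m2=m.copy()
cs,_=cv2.findContours(m2,cv2.RETR_EXTERNAL,cv2.CHAIN_APPROX_NONE)
for c in sorted(cs,key=cv2.contourArea)[-2:]:
    b=cv2.boxPoints(cv2.minAreaRect(c));print(b.round(1).tolist(),cv2.contourArea(c));P=plane(s,b,.245);print(P.round(4).tolist())
uv=[(168.75,173),(281.75,168),(278.5,87.3),(166.3,92)]
print(plane(s,uv,.245).round(4).tolist())
cv2.imwrite("pics/m.png",cv2.resize(m[80:220,150:300],None,fx=4,fy=4))
cv2.imwrite("pics/sd.png",cv2.resize(d["side"]["img"][70:230,260:410,::-1],None,fx=4,fy=3.7,interpolation=2))
for n,uv in dict(jar=(148,270),beaker=(362,182),flask=(413,207)).items(): print(n,plane(s,[uv],0.03).round(3))
E
```

```text
[[167.39999389648438, 178.60000610351562], [168.3000030517578, 174.60000610351562], [278.70001220703125, 198.60000610351562], [277.8999938964844, 202.60000610351562]] 326.0
[[0.6812, 0.2299, 0.245], [0.6919, 0.2278, 0.245], [0.629, -0.0639, 0.245], [0.6184, -0.0617, 0.245]]
[[164.5, 91.80000305175781], [277.70001220703125, 86.80000305175781], [281.29998779296875, 168.1999969482422], [168.10000610351562, 173.1999969482422]] 8967.0
[[0.9156, 0.2427, 0.245], [0.9294, -0.0602, 0.245], [0.7095, -0.0703, 0.245], [0.6958, 0.2286, 0.245]]
[[0.6962, 0.2267, 0.245], [0.7102, -0.0716, 0.245], [0.9282, -0.0622, 0.245], [0.9149, 0.2378, 0.245]]
jar [[0.434 0.333 0.03 ]]
beaker [[ 0.703 -0.315  0.03 ]]
flask [[ 0.627 -0.471  0.03 ]]
```

View pics/sd.png

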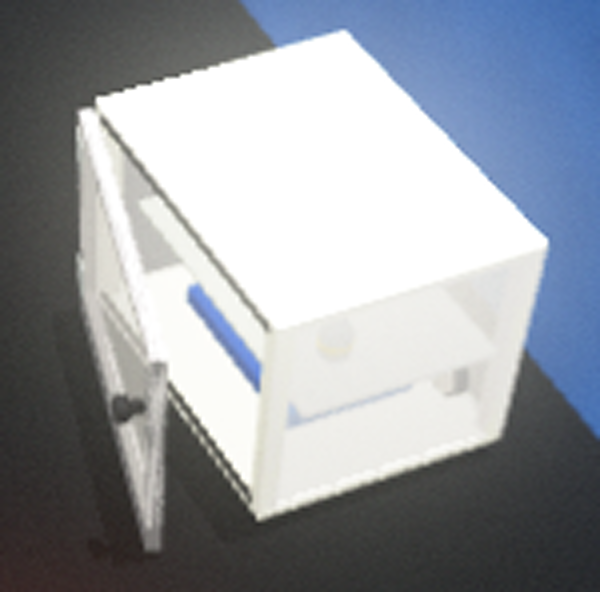

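```bash
python3 - <<'E'
from h import *
for p in [(.33,.5,.22),(.42,.40,.22),(.48,.22,.2),(.48,.05,.2),(.46,-.12,.2),(.3815,-.281,.12)]: print(p,*rows(p,169.9))
E
```

```text
(0.33, 0.5, 0.22) [-0.0947 -0.0581  0.001 ] [-1.000e-03 -2.000e-04 -2.485e-01]
(0.42, 0.4, 0.22) [-0.2179 -0.1121  0.0011] [-1.000e-03 -2.000e-04 -2.485e-01]
(0.48, 0.22, 0.2) [-0.3467 -0.2513  0.0212] [-1.000e-03 -2.000e-04 -2.485e-01]
(0.48, 0.05, 0.2) [-0.4168 -0.4062  0.0214] [-1.000e-03 -2.000e-04 -2.485e-01]
(0.46, -0.12, 0.2) [-0.4686 -0.5694  0.0215] [-1.000e-03 -2.000e-04 -2.485e-01]
(0.3815, -0.281, 0.12) [-0.4635 -0.7483  0.1017] [-1.000e-03 -2.000e-04 -2.485e-01]
```

```bash
python3 -m pendant '[{"slide":[-0.05,-0.03,0],"turn":[0,0,-0.03],"claw":-1},{"slide":[-0.1,-0.06,0],"turn":[0,0,-0.06],"claw":-1},{"slide":[-0.15,-0.085,0],"turn":[0,0,-0.1],"claw":-1},{"slide":[-0.2,-0.105,0],"turn":[0,0,-0.13],"claw":-1},{"slide":[-0.24,-0.14,0.005],"turn":[0,0,-0.16],"claw":-1},{"slide":[-0.28,-0.18,0.01],"turn":[0,0,-0.2],"claw":-1},{"slide":[-0.315,-0.215,0.015],"turn":[0,0,-0.23],"claw":-1},{"slide":[-0.347,-0.251,0.02],"turn":[0,0,-0.25],"claw":-1}]'
python3 - <<'E'
from h import *
for p in [(.48,.05,.2),(.46,-.12,.2),(.3815,-.281,.12)]: print(p,*rows(p,169.9))
E
```

```text
time: 1.1
ee_pos: [0.481, 0.2188, 0.2012]
orientation: [-0.273, -3.13, 0.0]
contact_force: [1.4, 0.5, 0.1]
finger_gap: 1.003
(0.48, 0.05, 0.2) [-0.0283 -0.1664  0.0012] [-0.0001 -0.0001  0.0021]
(0.46, -0.12, 0.2) [-0.0381 -0.3373  0.0013] [-0.0001 -0.0001  0.0021]
(0.3815, -0.281, 0.12) [ 0.0113 -0.5095  0.0813] [-0.0001 -0.0001  0.0021]
```

```bash
python3 -m pendant '[{"slide":[-0.01,-0.055,0],"turn":[0,0,0],"claw":-1},{"slide":[-0.02,-0.11,0],"turn":[0,0,0],"claw":-1},{"slide":[-0.028,-0.166,0],"turn":[0,0,0],"claw":-1},{"slide":[-0.032,-0.223,0],"turn":[0,0,0],"claw":-1},{"slide":[-0.035,-0.28,0],"turn":[0,0,0],"claw":-1},{"slide":[-0.037,-0.337,0],"turn":[0,0,0],"claw":-1},{"slide":[-0.025,-0.39,0.01],"turn":[0,0,0],"claw":-1},{"slide":[-0.01,-0.445,0.02],"turn":[0,0,0],"claw":-1}]'
python3 - <<'E'
from h import *
for p in [(.3815,-.281,.12),(.3815,-.281,.035)]: print(p,*rows(p,169.9))
E
```

```text
time: 2.1
ee_pos: [0.4124, -0.2211, 0.1812]
orientation: [0.274, 3.129, -0.0]
contact_force: [1.2, -1.2, -0.0]
finger_gap: 0.997
(0.3815, -0.281, 0.12) [ 0.02   -0.0644  0.0612] [-0.0001  0.0004  0.0016]
(0.3815, -0.281, 0.035) [ 0.02   -0.0644  0.1462] [-0.0001  0.0004  0.0016]
```

```bash
python3 -m pendant '[{"slide":[0.01,-0.032,0.03],"turn":[0,0,0],"claw":-1},{"slide":[0.02,-0.064,0.06],"turn":[0,0,0],"claw":-1},{"slide":[0.02,-0.064,0.06],"turn":[0,0,0],"claw":-1}]'
python3 - <<'E'
from h import *
from workcell import *
for n in("side","top"):
    s=snapshot(n); i=s["img"][:,:,::-1]
    c=i[220:360,200:340] if n=="side" else i[220:340,280:420]
    cv2.imwrite(f"pics/{n}1.png",cv2.resize(c,None,fx=4,fy=4,interpolation=2))
a=cv2.imread("pics/side1.png");b=cv2.imread("pics/top1.png")
cv2.imwrite("pics/both1.png",cv2.resize(np.hstack([a,cv2.resize(b,(560,560))]),(800,400)))
print(rows((.3815,-.281,.032),169.9))
E
```

```text
time: 2.48
ee_pos: [0.3802, -0.2796, 0.1196]
orientation: [-0.278, -3.126, -0.003]
contact_force: [0.6, 0.6, 0.3]
finger_gap: 1.004
(array([ 0.    , -0.0023,  0.0894]), array([ 0.0006, -0.0008,  0.0004]))
```

View pics/both1.png

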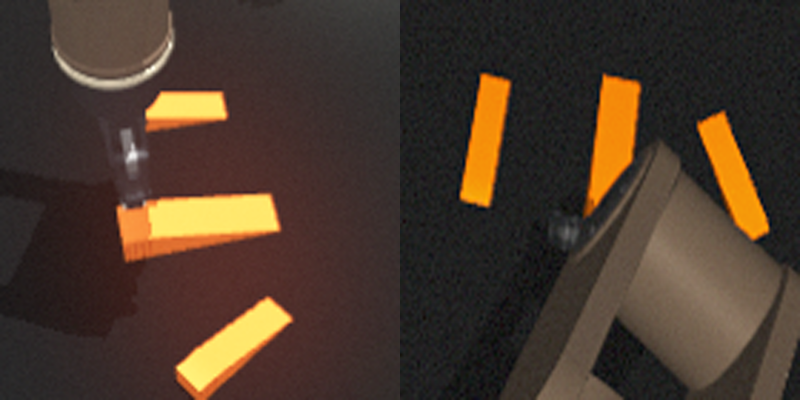

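The side crop (left half) shows the gripper above the heel of the largest, middle wedge, at about (130,215). Descending to grip it.

```bash
python3 -m pendant '[{"slide":[0,-0.002,0.04],"turn":[0,0,0],"claw":-1},{"slide":[0,-0.002,0.07],"turn":[0,0,0],"claw":-1},{"slide":[0,-0.002,0.087],"turn":[0,0,0],"claw":-1},{"slide":[0,-0.002,0.087],"turn":[0,0,0],"claw":-1}]'
python3 -m pendant '[{"slide":[0,0,0],"turn":[0,0,0],"claw":0},{"slide":[0,0,0],"turn":[0,0,0],"claw":1},{"slide":[0,0,0],"turn":[0,0,0],"claw":1},{"slide":[0,0,0],"turn":[0,0,0],"claw":1},{"slide":[0,0,0],"turn":[0,0,0],"claw":1},{"slide":[0,0,0],"turn":[0,0,0],"claw":1}]'
```

```text
time: 3.08
ee_pos: [0.3822, -0.28, 0.0344]
orientation: [-0.272, -3.129, -0.001]
contact_force: [-0.4, -0.2, 0.3]
finger_gap: 0.997
time: 3.82
ee_pos: [0.3819, -0.281, 0.0345]
orientation: [0.274, 3.13, -0.0]
contact_force: [-1.5, 0.0, -0.5]
finger_gap: -0.0
```

```bash
cat > look.py <<'E'
import sys
from h import *
from workcell import *
import pickle
n=sys.argv[1]; sb=[int(x) for x in sys.argv[2].split(",")]; tb=[int(x) for x in sys.argv[3].split(",")]
S=snapshot("side");T=snapshot("top");pickle.dump({"side":S,"top":T},open(f"{n}.pkl","wb"))
f=lambda s,b: cv2.resize(s["img"][b[0]:b[1],b[2]:b[3],::-1],(400,int(400*(b[1]-b[0])/(b[3]-b[2]))),interpolation=2)
a,b=f(S,sb),f(T,tb);h=max(len(a),len(b))
o=np.zeros((h,800,3),np.uint8);o[:len(a),:400]=a;o[:len(b),400:]=b
cv2.imwrite(f"pics/{n}.png",o);print(bot.observe()["finger_gap"],bot.observe()["ee_pos"],bot.observe()["contact_force"])
E
python3 look.py g1 220,360,200,340 220,340,280,420
```

```text
-0.002166068616085344 [ 0.38180824 -0.28093513  0.03444515] [-0.10810835  0.22188956 -0.05031698]
```

View pics/g1.png

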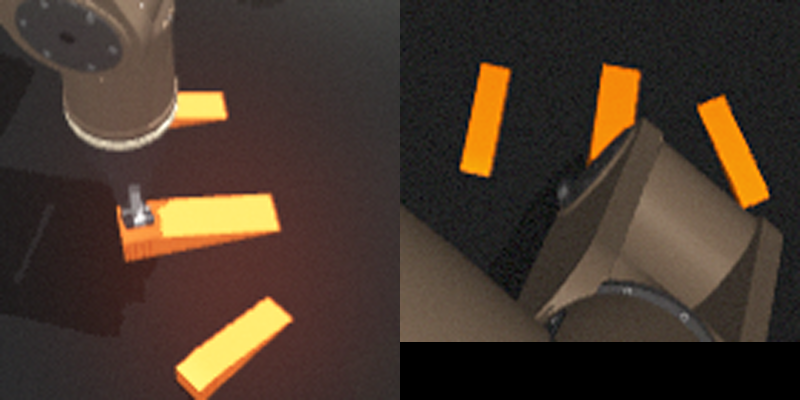

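```bash
python3 - <<'E'
from h import *
import pickle
S=pickle.load(open("g1.pkl","rb"))["side"]
C=cloud(S)
for v in range(282,308,2): print(v,[tuple(C[v,u].round(3)) for u in (244,248,252)])
for z in (0,.01,.03,.05): print(z,plane(S,[(248,298.8)],z).round(4))
cv2.imwrite("pics/g1b.png",cv2.resize(S["img"][270:320,225:300,::-1],None,fx=10,fy=10,interpolation=0))
E
```

```text
282 [(np.float64(0.371), np.float64(-0.318), np.float64(0.177)), (np.float64(0.381), np.float64(-0.317), np.float64(0.169)), (np.float64(0.395), np.float64(-0.302), np.float64(0.138))]
284 [(np.float64(0.371), np.float64(-0.316), np.float64(0.164)), (np.float64(0.38), np.float64(-0.32), np.float64(0.166)), (np.float64(0.396), np.float64(-0.298), np.float64(0.123))]
286 [(np.float64(0.37), np.float64(-0.319), np.float64(0.16)), (np.float64(0.38), np.float64(-0.318), np.float64(0.152)), (np.float64(0.394), np.float64(-0.303), np.float64(0.122))]
288 [(np.float64(0.368), np.float64(-0.324), np.float64(0.16)), (np.float64(0.378), np.float64(-0.324), np.float64(0.154)), (np.float64(0.412), np.float64(-0.237), np.float64(0.001))]
290 [(np.float64(0.375), np.float64(-0.29), np.float64(0.094)), (np.float64(0.376), np.float64(-0.327), np.float64(0.149)), (np.float64(0.41), np.float64(-0.241), np.float64(-0.002))]
292 [(np.float64(0.373), np.float64(-0.298), np.float64(0.097)), (np.float64(0.375), np.float64(-0.329), np.float64(0.144)), (np.float64(0.402), np.float64(-0.27), np.float64(0.036))
[... 714 characters left out ...]
), np.float64(0.029))]
302 [(np.float64(0.372), np.float64(-0.289), np.float64(0.033)), (np.float64(0.382), np.float64(-0.293), np.float64(0.034)), (np.float64(0.392), np.float64(-0.297), np.float64(0.033))]
304 [(np.float64(0.37), np.float64(-0.297), np.float64(0.037)), (np.float64(0.38), np.float64(-0.299), np.float64(0.034)), (np.float64(0.39), np.float64(-0.303), np.float64(0.034))]
306 [(np.float64(0.369), np.float64(-0.298), np.float64(0.029)), (np.float64(0.379), np.float64(-0.301), np.float64(0.026)), (np.float64(0.39), np.float64(-0.3), np.float64(0.019))]
0 [[ 0.3902 -0.2648  0.    ]]
0.01 [[ 0.3887 -0.2705  0.01  ]]
0.03 [[ 0.3858 -0.2819  0.03  ]]
0.05 [[ 0.3828 -0.2934  0.05  ]]
```

View pics/g1b.png

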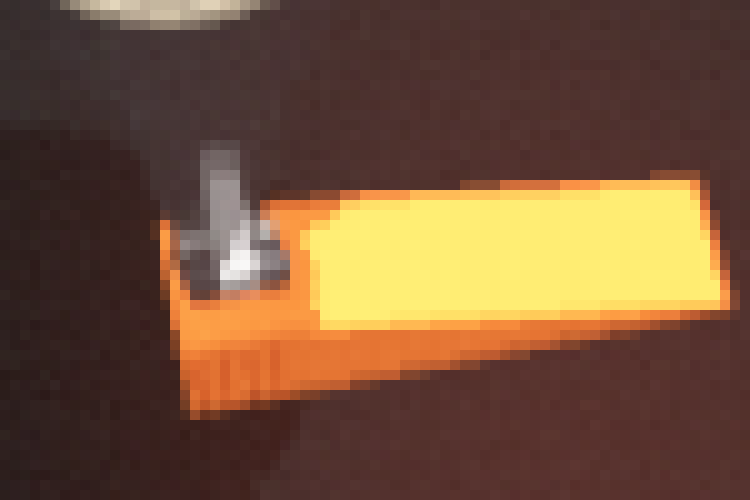

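```bash
python3 -m pendant '[{"slide":[0,0,-0.02],"turn":[0,0,0],"claw":1},{"slide":[0,0,-0.06],"turn":[0,0,0],"claw":1},{"slide":[0,0,-0.06],"turn":[0,0,0],"claw":1}]'; python3 look.py g2 200,360,180,340 220,340,280,420
```

```text
time: 4.3
ee_pos: [0.3831, -0.282, 0.0967]
orientation: [0.274, 3.126, -0.004]
contact_force: [0.4, -0.1, -1.5]
finger_gap: 0.001
0.001168239847052488 [ 0.38198374 -0.28104083  0.09467332] [-0.02237376  0.26106082 -0.30597878]
```

View pics/g2.png

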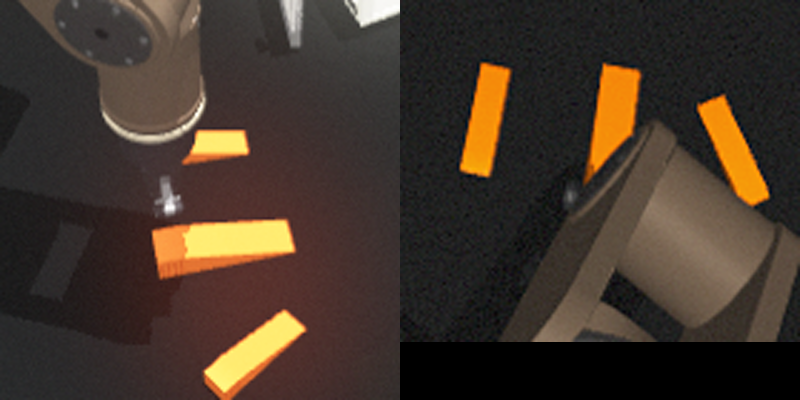

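```bash
python3 - <<'E'
from h import *
import pickle
d=pickle.load(open("g2.pkl","rb"))
for n in d:
    C=cloud(d[n]).reshape(-1,3);p=np.array([.382,-.281])
    m=(np.linalg.norm(C[:,:2]-p,axis=1)<.1)&(C[:,2]>.042)&(C[:,2]<.26);P=C[m]
    a=np.radians(79.9);j=(P[:,:2]-p)@[np.cos(a),np.sin(a)];x=(P[:,:2]-p)@[np.sin(a),-np.cos(a)]
    print(n,len(P))
    for z in np.arange(.04,.26,.02):
        k=(P[:,2]>=z)&(P[:,2]<z+.02)
        if k.any(): print(round(z,2),k.sum(),"jaw",j[k].min().round(3),j[k].max().round(3),"x",x[k].min().round(3),x[k].max().round(3))
S=d["side"];cv2.imwrite("pics/g2b.png",cv2.resize(S["img"][230:320,200:300,::-1],None,fx=6,fy=6,interpolation=0))
E
```

```text
side 413
0.14 11 jaw -0.026 -0.007 x -0.011 0.014
0.16 30 jaw -0.044 -0.011 x -0.015 0.017
0.18 68 jaw -0.065 -0.008 x -0.015 0.02
0.2 103 jaw -0.064 -0.014 x -0.018 0.021
0.22 55 jaw -0.042 -0.016 x -0.031 0.031
0.24 146 jaw -0.04 -0.005 x -0.036 0.035
top 44
0.16 1 jaw 0.042 0.042 x 0.013 0.013
0.18 28 jaw 0.046 0.061 x -0.011 0.014
0.2 15 jaw 0.052 0.061 x -0.007 0.012
```

View pics/g2b.png

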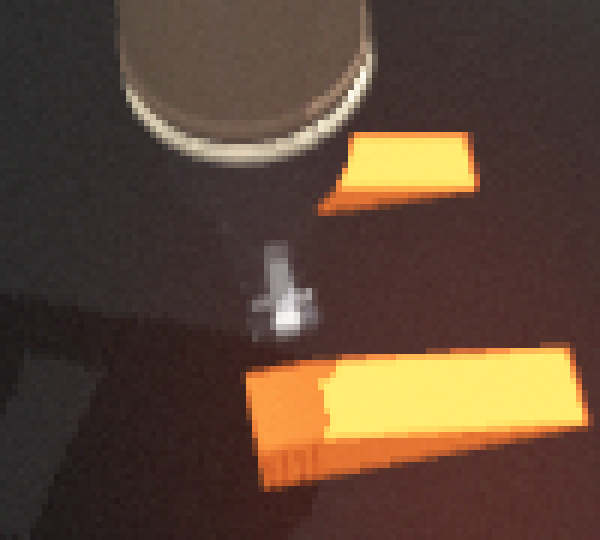

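```bash
python3 - <<'E'
from h import *
import pickle
d=pickle.load(open("g2.pkl","rb"));S=d["side"];C=cloud(S)
np.set_printoptions(linewidth=200)
print((C[268:296:2,236:262:2,2]*1000).astype(int)); print(S["depth"][268:296:2,236:262:2].round(2))
i=S["img"][255:300,220:280].astype(float)*3; cv2.imwrite("pics/g2c.png",cv2.resize(np.clip(i,0,255).astype(np.uint8)[:,:,::-1],None,fx=12,fy=12,interpolation=0))
E
```

```text
[[   0  208  223  236 1242  230  229  203  198    3    6    0    7]
 [   2  200  199  223  223  219  226  188    0    3   -1    0    0]
 [   1  193  180  221  214  216  219  178    5    2    1    6    1]
 [   2  179  178  214  213  212  211  169   -1    2   -1   -2    3]
 [   2    5  171  163  202  210  208  161    0    0    0    0   -1]
 [  -1    0  149  157  161  205  204  194    5   -1    1    5    1]
 [  -5    2   -1  196  196  206  203  199    2    2    1    0    1]
 [   1    1    2  192  197  198  200  206  200    1    5    1    6]
 [   0    2   -2  195  201  201  199  198  198    4    0    0   -1]
 [   0   -3    6  169  199  199  191    0    1   -5    0   -3    2]
 [  -1    0    2    3   -3   -4    0    3    2    0    0    0   -4]
 [  -1    2   -1   -7   -3    0   -3    0   -5   -1    3   -5   32]
 [   4    1   -2    1   30   31   32   31   35   28   31   28   26]
 [  -2   -4   -3   35   35   32   35   32   35   33   28   31   29]]
[[1.48 1.24 1.22 1.2  0.   1.21 1.21 1.24 1.25 1.48 1.48 1.48 1.48]
 [1.48 1.24 1.24 1.21 1.21 1.22 1.21 1.26 1.48 1.48 1.48 1.48 1.48]
 [1.47 1.25 1.26 1.21 1.22 1.22 1.21 1.26 1.47 1.47 1.47 1.47 1.47]
 [1.47 1.26 1.26 1.22 1.22 1.22 1.22 1.27 1.47 1.47 1.47 1.47 1.47]
 [1.46 1.46 1.26 1.27 1.23 1.22 1.22 1.28 1.47 1.47 1.47 1.47 1.47]
 [1.46 1.46 1.29 1.28 1.27 1.22 1.22 1.23 1.46 1.46 1.46 1.46 1.46]
 [1.46 1.46 1.46 1.23 1.23 1.22 1.22 1.22 1.46 1.46 1.46 1.46 1.46]
 [1.45 1.45 1.45 1.23 1.22 1.22 1.22 1.21 1.22 1.45 1.45 1.45 1.45]
 [1.45 1.45 1.45 1.22 1.22 1.22 1.22 1.22 1.22 1.45 1.45 1.45 1.45]
 [1.44 1.45 1.44 1.25 1.21 1.21 1.22 1.45 1.44 1.45 1.45 1.45 1.44]
 [1.44 1.44 1.44 1.44 1.45 1.45 1.44 1.44 1.44 1.44 1.44 1.44 1.45]
 [1.44 1.43 1.44 1.45 1.44 1.44 1.44 1.44 1.44 1.44 1.43 1.44 1.4 ]
 [1.43 1.43 1.44 1.43 1.4  1.4  1.4  1.4  1.39 1.4  1.4  1.4  1.4 ]
 [1.43 1.43 1.43 1.39 1.39 1.39 1.39 1.39 1.39 1.39 1.4  1.39 1.4 ]]
```

View pics/g2c.png

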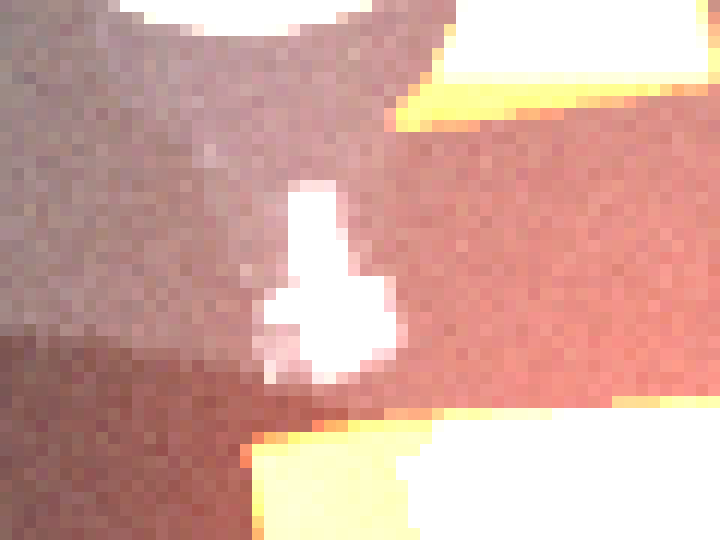

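```bash
cat >> h.py <<'E'
def proj(s,P):
    T=np.linalg.inv(s["world_from_camera"]);p=np.atleast_2d(P)@T[:3,:3].T+T[:3,3]
    q=p*[1,-1,-1];return cv2.projectPoints(q,np.zeros(3),np.zeros(3),s["intrinsics"],s["dist"])[0].reshape(-1,2)
E
python3 - <<'E'
from h import *
import pickle
S=pickle.load(open("g2.pkl","rb"))["side"]
for z in (.06,.07,.08,.1,.12): print(z,proj(S,[(.382,-.281,z)]))
C=cloud(S)
m=np.zeros(C.shape[:2],bool);m[260:288,230:262]=1;m&=(C[...,2]>.13)&(C[...,2]<.24)
for v,u in np.argwhere(m&(C[...,2]<.165))[:20]: print(v,u,C[v,u].round(3))
E
python3 -m pendant '[{"slide":[0,0,0],"turn":[0,0,0],"claw":0.1}]'; python3 look.py g3 230,310,200,300 220,340,280,420
```

```text
0.06 [[245.95010895 293.17845918]]
0.07 [[245.74032969 291.20101472]]
0.08 [[245.52810416 289.20129037]]
0.1 [[245.09613675 285.13343766]]
0.12 [[244.65384045 280.97167738]]
275 248 [ 0.389 -0.293  0.161]
275 250 [ 0.394 -0.293  0.158]
276 242 [ 0.374 -0.292  0.164]
276 243 [ 0.377 -0.291  0.161]
276 249 [ 0.39  -0.298  0.164]
276 250 [ 0.393 -0.298  0.161]
277 240 [ 0.37  -0.288  0.155]
277 242 [ 0.373 -0.293  0.162]
277 243 [ 0.376 -0.293  0.159]
277 244 [ 0.378 -0.295  0.162]
277 249 [ 0.39  -0.296  0.156]
277 250 [ 0.393 -0.294  0.151]
278 240 [ 0.37  -0.286  0.149]
278 241 [ 0.371 -0.291  0.155]
278 242 [ 0.373 -0.294  0.158]
278 243 [ 0.375 -0.296  0.16 ]
278 244 [ 0.377 -0.298  0.162]
279 241 [ 0.37  -0.293  0.153]
281 241 [ 0.367 -0.303  0.16 ]
282 241 [ 0.366 -0.307  0.164]
time: 4.53
ee_pos: [0.3814, -0.2806, 0.0938]
orientation: [-0.274, -3.129, -0.001]
contact_force: [-0.1, 0.0, -0.7]
finger_gap: 0.2
0.3740252876937984 [ 0.38143561 -0.28057991  0.09375168] [-0.22419356  0.68076064 -0.70067082]
```

View pics/g3.png

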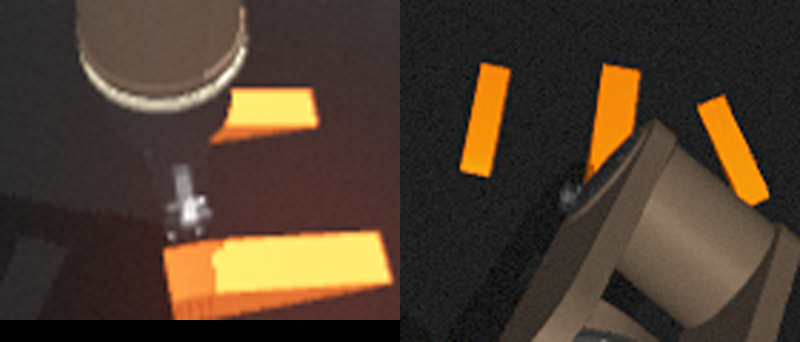

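```bash
python3 -m pendant '[{"slide":[0,0,0],"turn":[0,0,0],"claw":-1},{"slide":[0,0,0],"turn":[0,0,0],"claw":-1},{"slide":[0,0,0],"turn":[0,0,0],"claw":-1},{"slide":[0,0,0],"turn":[0,0,0],"claw":-1}]'; python3 look.py g4 230,310,200,300 220,340,280,420; python3 - <<'E'
from h import *
import pickle
np.set_printoptions(linewidth=220)
S=pickle.load(open("g4.pkl","rb"))["side"];C=cloud(S)
print((C[276:308,236:258:2,2]*1000).astype(int))
m=np.zeros(C.shape[:2],bool);m[270:312,230:262]=1;m&=(C[...,2]>.045)&(C[...,2]<.3)
V=np.argwhere(m)
for v,u in V[-25:]: print(v,u,C[v,u].round(3))
E
```

```text
time: 5.12
ee_pos: [0.3819, -0.2809, 0.0945]
orientation: [0.274, 3.13, -0.0]
contact_force: [0.3, 0.9, 0.0]
finger_gap: 1.0
0.99979178946831 [ 0.38187198 -0.28095274  0.09451377] [ 0.32589544  0.06827875 -0.1889817 ]
[[   0  184  196   -1  219  216   -1  182  189    5   -1]
 [   3    1  191   -4  212  222  219  186  189    1 1242]
 [   3   -1  189   -1  179  222  221  218  185    0   -4]
 [   0    2  188  224  224  224  224  220  223    0   -2]
 [   0    2  183  222  223  221  220  219  216    3    5]
 [  -3    4  180  226  221  218  224  219  219    2    4]
 [  -2   -5  182  221  223  222  220  217  217    3    1]
 [   1    0  182  220  219  218  218  212  211    2   -3]
 [   0   -1    0  216  213  216  213  211  206    1    1]
 [   0   -1   -5  207  208  212  208  206  204   -3    4]
 [   1   -1    3  196  204  205  205  205  209   -8    0]
 [   0    2    0  175  202  194  201  201  196    0    0]
 [   0   -5   -3  171  199  196  196  196  198    4    1]
 [   0   -1   -5  165  198  197  192  190  192   -3   -2]
 [  -1   -1    1  162  194  191  192  193  184    1   -4]
 [   0    1 
[... 1049 characters left out ...]
361 -0.353  0.171]
296 246 [ 0.363 -0.354  0.171]
296 247 [ 0.366 -0.353  0.168]
296 248 [ 0.368 -0.353  0.167]
296 249 [ 0.37  -0.357  0.172]
296 250 [ 0.372 -0.356  0.169]
296 251 [ 0.376 -0.353  0.162]
296 252 [ 0.384 -0.333  0.126]
297 244 [ 0.358 -0.353  0.169]
297 245 [ 0.361 -0.353  0.167]
297 246 [ 0.368 -0.334  0.133]
297 247 [ 0.369 -0.339  0.139]
297 248 [ 0.373 -0.334  0.13 ]
297 249 [ 0.375 -0.335  0.129]
297 250 [ 0.377 -0.337  0.131]
297 251 [ 0.381 -0.33   0.118]
298 244 [ 0.364 -0.329  0.122]
298 245 [ 0.366 -0.331  0.124]
298 246 [ 0.367 -0.338  0.134]
298 247 [ 0.37  -0.334  0.126]
298 248 [ 0.372 -0.338  0.132]
298 249 [ 0.374 -0.337  0.128]
298 250 [ 0.377 -0.335  0.124]
```

View pics/g4.png

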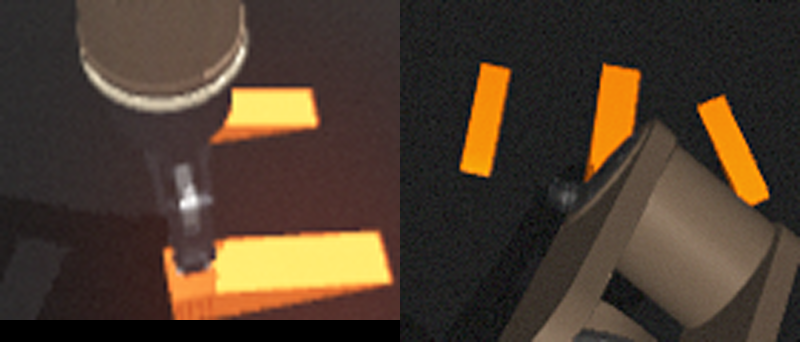

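```bash
python3 -m pendant '[{"slide":[0,0,0.03],"turn":[0,0,0],"claw":-1},{"slide":[0,0,0.06],"turn":[0,0,0],"claw":-1},{"slide":[0,0,0.06],"turn":[0,0,0],"claw":-1}]'; python3 look.py g5 230,330,200,300 220,340,280,420; python3 - <<'E'
from h import *
import pickle
np.set_printoptions(linewidth=220)
for n in ("g5",):
  S=pickle.load(open(n+".pkl","rb"))["side"];C=cloud(S)
  m=np.zeros(C.shape[:2],bool);m[270:325,230:262]=1;m&=(C[...,2]>.045)&(C[...,2]<.3)
  V=np.argwhere(m)
  for v,u in V[-12:]: print(v,u,C[v,u].round(3))
  print((C[296:320,240:262:2,2]*1000).astype(int))
  print(proj(S,[(.372,-.337,.022),(.372,-.337,.034)]))
E
```

```text
time: 5.6
ee_pos: [0.3808, -0.2801, 0.0332]
orientation: [-0.274, -3.127, -0.003]
contact_force: [-0.0, 0.3, 0.2]
finger_gap: 0.997
0.9999489496037858 [ 0.38187397 -0.28096681  0.03491676] [ 0.84928392  0.32477985 -0.06545748]
309 248 [ 0.365 -0.354  0.108]
309 249 [ 0.368 -0.351  0.102]
309 250 [ 0.374 -0.337  0.074]
309 251 [ 0.377 -0.338  0.073]
309 252 [ 0.381 -0.331  0.06 ]
310 245 [ 0.363 -0.328  0.062]
310 246 [ 0.365 -0.33   0.063]
310 247 [ 0.367 -0.335  0.07 ]
310 248 [ 0.369 -0.334  0.066]
310 249 [ 0.372 -0.335  0.067]
310 250 [ 0.374 -0.338  0.07 ]
310 251 [ 0.377 -0.336  0.066]
[[  0 119 158 155 155 153 152  34  35  30  27]
 [  0  33 157 154 153 146 152  35  34  33  29]
 [  2  32 152 152 152 147 148  31  30  31  27]
 [ -1  35 144 147 146 141 140  33  30  32  25]
 [  0  30 146 145 138 139 137  34  30  30  32]
 [  0  33 140 144 134 138 133  33  32  33  25]
 [  0  31 136 136 136 131 131  34  31  28  30]
 [ -1  11 128 131 130 134 127  29  26  26  22]
 [  0  -1 129 128 114 107 121  27  22  25  19]
 [ -2   2 119 111 114 112 119 106  20  16  14]
 [  2  -1 106 120 112 114 108 114  12  14  12]
 [  1   1 110 117 109 108 109 111   9   4   8]
 [  1  -3 109 109 110 106 106 105   3   0   4]
 [  0   0  10 104 108  74  60   3  -2  -1   0]
 [  0   0   6  62  66  69   4  -1  -2  -2   1]
 [  2   0   3  -3   0  -1  -1   0   4  -3   3]
 [  0   0  -5   0   3  -3  -2   0   1  -1   1]
 [ -3   1   0   0   1   4  -6  -2  -1  -1  -1]
 [ -1   5   0   1   4  -2   2   0   0   1  -3]
 [  0   0   0   0   1  -1   3   0   1   3   0]
 [  1   0   0   0  -5   4   4   0   0   1  -1]
 [  6   2  -3   2  -2   0  -1   1   2   1   3]
 [  1  -3   0  -2  -1   0  -1   5   0   3   1]
 [  0   5   2  -4   0   4   0   1  -1  -3  -4]]
[[250.2284005  319.07429793]
 [250.00506104 316.8595245 ]]
```

View pics/g5.png

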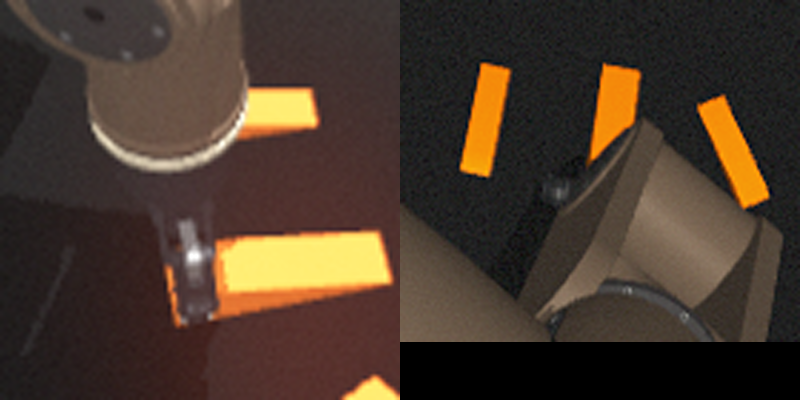

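The image shows the open fingertips about 26 mm above the reported TCP (z about 0.06 at TCP 0.034). The text puts them 12 mm below it, so the jaws closed above the heel. I'll go down further and watch the force.

```bash
python3 -m pendant '[{"slide":[0,0,0.015],"turn":[0,0,0],"claw":-1},{"slide":[0,0,0.03],"turn":[0,0,0],"claw":-1},{"slide":[0,0,0.03],"turn":[0,0,0],"claw":-1}]'; python3 look.py g6 230,330,200,300 220,340,280,420; python3 - <<'E'
from h import *
import pickle
for n in ("g6",):
  S=pickle.load(open(n+".pkl","rb"))["side"];C=cloud(S)
  m=np.zeros(C.shape[:2],bool);m[270:325,230:262]=1;m&=(C[...,2]>.015)&(C[...,2]<.3)&(C[...,1]<-.32)
  V=np.argwhere(m)
  for v,u in V[-12:]: print(v,u,C[v,u].round(3))
E
```

```text
time: 6.08
ee_pos: [0.3812, -0.2804, 0.0034]
orientation: [-0.274, -3.128, -0.002]
contact_force: [0.1, 0.5, -0.6]
finger_gap: 0.994
1.0005850087789467 [ 0.38164014 -0.2807603   0.00425979] [0.04735534 0.02361182 0.78789726]
315 246 [ 0.358 -0.352  0.078]
315 247 [ 0.361 -0.352  0.077]
315 248 [ 0.364 -0.352  0.075]
315 249 [ 0.366 -0.352  0.073]
315 250 [ 0.374 -0.332  0.034]
315 251 [ 0.375 -0.337  0.041]
315 252 [ 0.378 -0.337  0.039]
316 246 [ 0.364 -0.329  0.031]
316 247 [ 0.365 -0.333  0.036]
316 248 [ 0.367 -0.336  0.04 ]
316 249 [ 0.369 -0.338  0.043]
316 250 [ 0.372 -0.336  0.037]
```

View pics/g6.png

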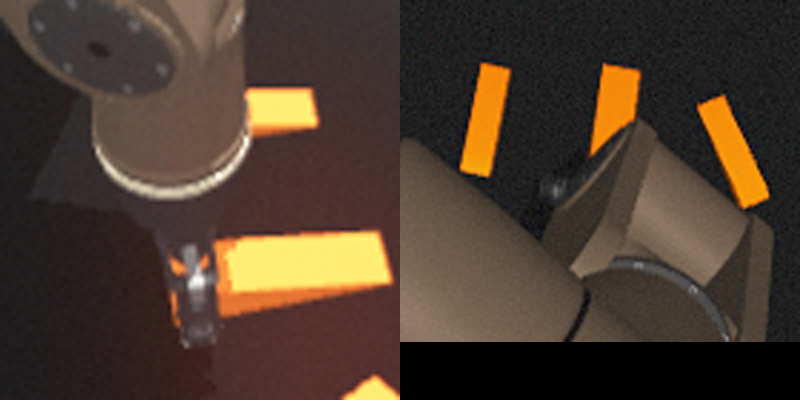

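```bash
python3 -m pendant '[{"slide":[0,0,0.008],"turn":[0,0,0],"claw":-1},{"slide":[0,0,0.014],"turn":[0,0,0],"claw":-1},{"slide":[0,0,0.014],"turn":[0,0,0],"claw":-0.5},{"slide":[0,0,0.014],"turn":[0,0,0],"claw":0},{"slide":[0,0,0.014],"turn":[0,0,0],"claw":1},{"slide":[0,0,0.014],"turn":[0,0,0],"claw":1},{"slide":[0,0,0.014],"turn":[0,0,0],"claw":1}]'; python3 look.py g7 230,330,200,300 220,340,280,420
```

```text
time: 7.05
ee_pos: [0.382, -0.281, -0.0091]
orientation: [0.274, 3.129, -0.0]
contact_force: [-0.9, 1.7, 6.5]
finger_gap: 0.457
0.46677867395416245 [ 0.38191517 -0.28097392 -0.0091365 ] [-1.0990486   0.81807247  5.35354765]
```

View pics/g7.png

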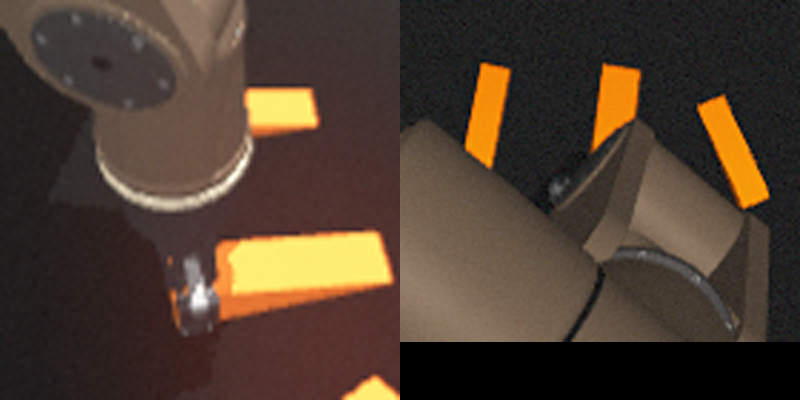

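The wedge is gripped, with an opening of 0.467 (39.7 mm). Lifting it and carrying it in front of the door.

```bash
python3 -m pendant '[{"slide":[0,0,-0.02],"turn":[0,0,0],"claw":1},{"slide":[0,0,-0.06],"turn":[0,0,0],"claw":1},{"slide":[0,0,-0.06],"turn":[0,0,0],"claw":1}]'; python3 look.py g8 200,330,180,310 200,340,240,400;  python3 - <<'E'
from h import *
for p in [(.42,-.15,.05),(.4524,-.0235,.05)]: print(rows(p,182.6))
E
```

```text
time: 7.52
ee_pos: [0.3831, -0.282, 0.0527]
orientation: [0.274, 3.126, -0.004]
contact_force: [0.1, 0.9, -1.0]
finger_gap: 0.461
0.46245112163594104 [ 0.38204737 -0.28109449  0.05070299] [ 0.37775248 -0.01267053 -1.4048229 ]
(array([-0.0146,  0.1357,  0.0006]), array([-0.0006,  0.0009, -0.2202]))
(array([-0.0245,  0.2659,  0.0006]), array([-0.0006,  0.0009, -0.2202]))
```

View pics/g8.png

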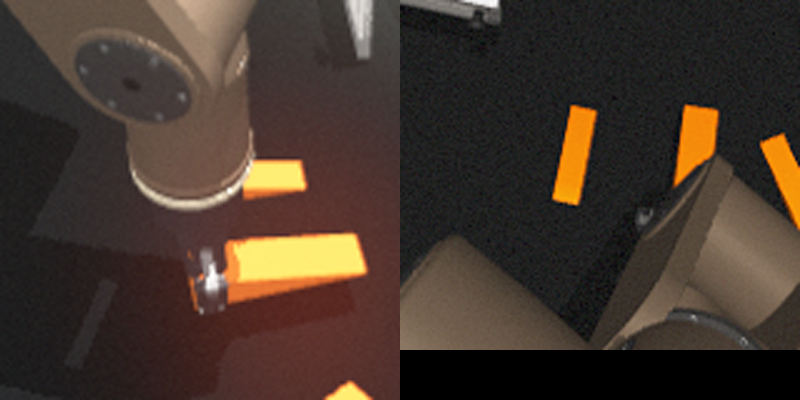

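The wedge is lifted and level, with Fz −1.4 N, which fits 150 g.

```bash
python3 -m pendant '[{"slide":[-0.004,0.045,0],"turn":[0,0,-0.04],"claw":1},{"slide":[-0.008,0.09,0],"turn":[0,0,-0.08],"claw":1},{"slide":[-0.014,0.135,0],"turn":[0,0,-0.12],"claw":1},{"slide":[-0.018,0.18,0],"turn":[0,0,-0.16],"claw":1},{"slide":[-0.022,0.225,0],"turn":[0,0,-0.19],"claw":1},{"slide":[-0.0245,0.266,0.0],"turn":[0,0,-0.22],"claw":1},{"slide":[-0.0245,0.266,0],"turn":[0,0,-0.22],"claw":1}]'; python3 look.py g9 150,330,160,340 120,300,200,380
python3 - <<'E'
from h import *
import pickle
d=pickle.load(open("g9.pkl","rb"))
for n in d:
    s=d[n];C=cloud(s);m=orange(s)>0
    k=m&(C[...,2]>.05)&(C[...,2]<.12)
    cs,_=cv2.findContours((k*255).astype(np.uint8),0,1);c=max(cs,key=cv2.contourArea)
    q=np.zeros(k.shape,np.uint8);cv2.drawContours(q,[c],-1,255,-1)
    P=C[(q>0)&k]; mu=P[:,:2].mean(0);w,V=np.linalg.eigh(np.cov((P[:,:2]-mu).T));v=V[:,1]*np.sign(V[0,1])
    a=(P[:,:2]-mu)@v; A=np.c_[a,np.ones_like(a)];t=P[a>-.03*0+a.min()*0.4];ta=a[a>a.min()*.4]
    print(n,"dir deg",np.degrees(np.arctan2(v[1],v[0])),"tip",mu+v*a.max(),"slope",np.polyfit(ta,t[:,2],1))
    print(cv2.boxPoints(cv2.minAreaRect(c)).tolist())
    b=cv2.boxPoints(cv2.minAreaRect(c))
    print(plane(s,b,.063)[:,:2].round(4).tolist())
E
```

```text
time: 8.5
ee_pos: [0.452, -0.021, 0.0495]
orientation: [0.077, -3.139, -0.0]
contact_force: [-0.5, -0.1, -1.4]
finger_gap: 0.458
0.4637610238758597 [ 0.45159406 -0.02298718  0.0497032 ] [-0.79728616 -0.07771945 -0.44908065]
side dir deg 4.488983996640808 tip [ 0.59031119 -0.02921606] slope [-0.13699236  0.07091605]
[[243.39999389648438, 209.20001220703125], [280.6000061035156, 196.80001831054688], [283.3999938964844, 205.20001220703125], [246.19998168945312, 217.60000610351562]]
[[0.4712, -0.0057], [0.5933, -0.0016], [0.5885, -0.0362], [0.4681, -0.0397]]
top dir deg 5.695589953276872 tip [ 0.58618663 -0.01191315] slope [-0.26273636  0.07164711]
[[255.6657257080078, 219.64920043945312], [269.2596435546875, 218.9337158203125], [270.73480224609375, 246.96133422851562], [257.140869140625, 247.67681884765625]]
[[0.5849, 0.0071], [0.5871, -0.0333], [0.5039, -0.0381], [0.5017, 0.0022]]
```

View pics/g9.png

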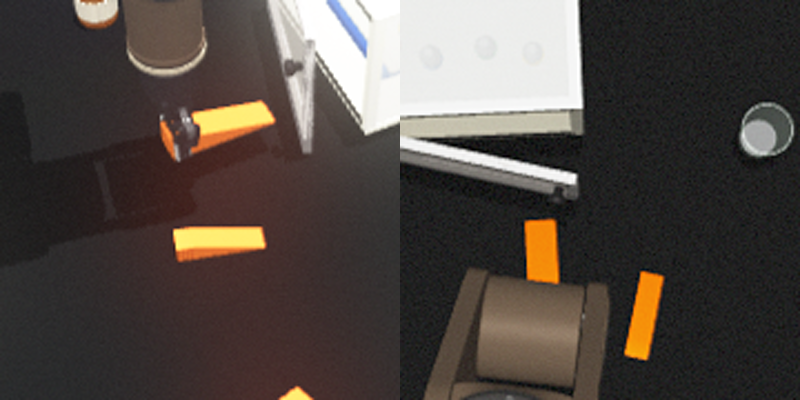

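```bash
python3 -m pendant '[{"slide":[0,0,0.02],"turn":[0,0,0],"claw":1},{"slide":[-0.01,0,0.034],"turn":[0,0,0],"claw":1},{"slide":[-0.02,0,0.034],"turn":[0,0,0],"claw":1},{"slide":[-0.035,0,0.034],"turn":[0,0,0],"claw":1},{"slide":[-0.05,0,0.034],"turn":[0,0,0],"claw":1},{"slide":[-0.06,0,0.034],"turn":[0,0,0],"claw":1},{"slide":[-0.07,0,0.034],"turn":[0,0,0],"claw":1},{"slide":[-0.08,0,0.034],"turn":[0,0,0],"claw":1}]'; python3 look.py g10 110,260,190,340 120,300,200,380
```

```text
time: 9.6
ee_pos: [0.5326, -0.0196, 0.0165]
orientation: [0.071, -3.141, -0.0]
contact_force: [-1.3, -0.9, -1.3]
finger_gap: 0.458
0.4585709320005407 [ 0.53349854 -0.01962993  0.01659399] [-0.20726567  0.27065744 -0.13513099]
```

View pics/g10.png

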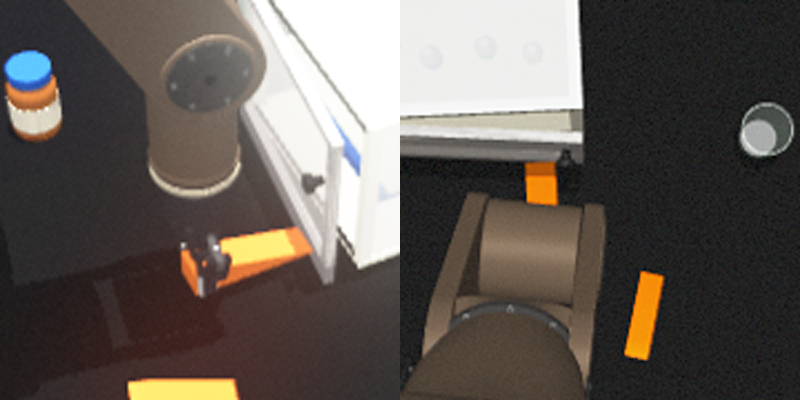

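The tip is pushing the rail face, and the door is nearly shut.

```bash
python3 -m pendant '[{"slide":[-0.008,0,0],"turn":[0,0,0],"claw":1},{"slide":[-0.014,0,0],"turn":[0,0,0],"claw":1},{"slide":[-0.018,0,0],"turn":[0,0,0],"claw":1},{"slide":[-0.018,0,0],"turn":[0,0,0],"claw":1}]';python3 -m pendant '[{"slide":[-0.002,0,0],"turn":[0,0,0],"claw":1},{"slide":[-0.002,0,0],"turn":[0,0,0],"claw":1}]'
```

```text
time: 10.2
ee_pos: [0.5504, -0.0188, 0.0165]
orientation: [-0.071, 3.141, -0.0]
contact_force: [-1.9, -0.6, -1.6]
finger_gap: 0.461
time: 10.45
ee_pos: [0.5521, -0.0187, 0.0165]
orientation: [0.071, -3.141, -0.0]
contact_force: [-1.1, -0.7, -1.4]
finger_gap: 0.457
```

```bash
for i in 1 2; do python3 -m pendant '[{"slide":[-0.002,0,0],"turn":[0,0,0],"claw":1},{"slide":[-0.002,0,0],"turn":[0,0,0],"claw":1}]';done; python3 look.py g11 110,260,190,340 120,300,200,380
```

```text
time: 10.7
ee_pos: [0.5543, -0.0187, 0.0165]
orientation: [-0.071, 3.141, -0.0]
contact_force: [-1.6, -1.0, -1.3]
finger_gap: 0.46
time: 10.95
ee_pos: [0.5564, -0.0186, 0.0165]
orientation: [-0.071, 3.141, -0.0]
contact_force: [-1.0, -0.9, -1.8]
finger_gap: 0.462
0.4562292240765565 [ 0.55620773 -0.01857003  0.01649138] [-1.15559248 -0.99262952 -0.64962139]
```

View pics/g11.png

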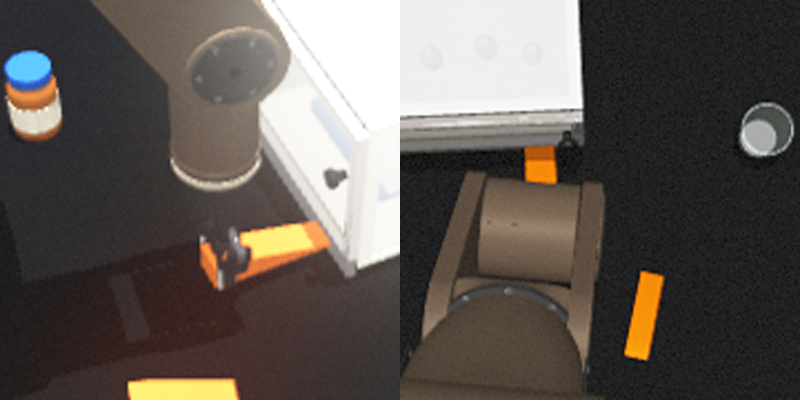

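Almost shut. I'll push in small steps until the force shows the hard stop.

```bash
for i in 1 2 3; do python3 -m pendant '[{"slide":[-0.001,0,0],"turn":[0,0,0],"claw":1},{"slide":[-0.001,0,0],"turn":[0,0,0],"claw":1}]';done
```

```text
time: 11.3
ee_pos: [0.5572, -0.0185, 0.0165]
orientation: [-0.071, 3.141, -0.0]
contact_force: [-1.1, -0.5, -1.4]
finger_gap: 0.457
time: 11.55
ee_pos: [0.5577, -0.0185, 0.0164]
orientation: [0.071, -3.14, -0.0]
contact_force: [-4.8, -1.9, -0.0]
finger_gap: 0.459
time: 11.8
ee_pos: [0.5579, -0.0184, 0.0162]
orientation: [0.071, -3.139, -0.0]
contact_force: [-8.1, -1.8, 0.9]
finger_gap: 0.458
```

The hard stop is at TCP x about 0.5577, so the door is shut. I'll slide down with a light push to find the rail's lower edge.

```bash
python3 -m pendant '[{"slide":[0.001,0,0.003],"turn":[0,0,0],"claw":1},{"slide":[0.001,0,0.006],"turn":[0,0,0],"claw":1},{"slide":[0.001,0,0.006],"turn":[0,0,0],"claw":1}]'; for i in 1 2 3; do python3 -m pendant '[{"slide":[0,0,0.002],"turn":[0,0,0],"claw":1},{"slide":[0,0,0.003],"turn":[0,0,0],"claw":1}]';done
```

```text
time: 12.18
ee_pos: [0.5577, -0.0184, 0.0103]
orientation: [0.071, -3.14, -0.0]
contact_force: [-4.9, -0.8, -0.2]
finger_gap: 0.463
time: 12.42
ee_pos: [0.5577, -0.0184, 0.0075]
orientation: [0.071, -3.14, -0.0]
contact_force: [-6.3, -0.2, 2.1]
finger_gap: 0.462
time: 12.68
ee_pos: [0.5577, -0.0184, 0.0045]
orientation: [0.071, -3.14, -0.0]
contact_force: [-6.4, -0.4, 1.8]
finger_gap: 0.462
time: 12.92
ee_pos: [0.5577, -0.0184, 0.0015]
orientation: [0.071, -3.14, -0.0]
contact_force: [-6.5, -0.8, 1.8]
finger_gap: 0.459
```

```bash
for i in 1 2 3; do python3 -m pendant '[{"slide":[0,0,0.0015],"turn":[0,0,0],"claw":1},{"slide":[0,0,0.002],"turn":[0,0,0],"claw":1}]';done
```

```text
time: 13.18
ee_pos: [0.5578, -0.0184, -0.0005]
orientation: [0.071, -3.14, -0.0]
contact_force: [-6.5, 0.0, 1.2]
finger_gap: 0.461
time: 13.42
ee_pos: [0.5584, -0.0184, -0.0025]
orientation: [-0.071, 3.14, -0.0]
contact_force: [-1.6, 0.4, -3.4]
finger_gap: 0.459
time: 13.68
ee_pos: [0.5584, -0.0185, -0.0046]
orientation: [-0.071, 3.141, -0.0]
contact_force: [-1.6, -0.2, -2.0]
finger_gap: 0.457
```

The tip slipped under at a tip top height of about 10–11.5 mm, so the gap is roughly 10–11 mm. Lowering to the bench.

```bash
python3 -m pendant '[{"slide":[0,0,0.002],"turn":[0,0,0],"claw":1},{"slide":[-0.003,0,0.0035],"turn":[0,0,0],"claw":1},{"slide":[-0.005,0,0.0035],"turn":[0,0,0],"claw":1}]'; python3 -m pendant '[{"slide":[0,0,0.0007],"turn":[0,0,0],"claw":1},{"slide":[0,0,0.0007],"turn":[0,0,0],"claw":1}]'; python3 look.py g12 110,260,190,340 120,300,200,380
```

```text
time: 14.05
ee_pos: [0.5633, -0.0182, -0.0082]
orientation: [0.071, -3.141, -0.0]
contact_force: [-1.0, -1.3, -3.3]
finger_gap: 0.465
time: 14.3
ee_pos: [0.5631, -0.0182, -0.0087]
orientation: [-0.071, 3.141, 0.0]
contact_force: [0.1, -1.0, -2.5]
finger_gap: 0.456
0.4587352217819409 [ 0.56311208 -0.01822364 -0.00868303] [-0.63843076  0.51599586 -1.46649598]
```

View pics/g12.png

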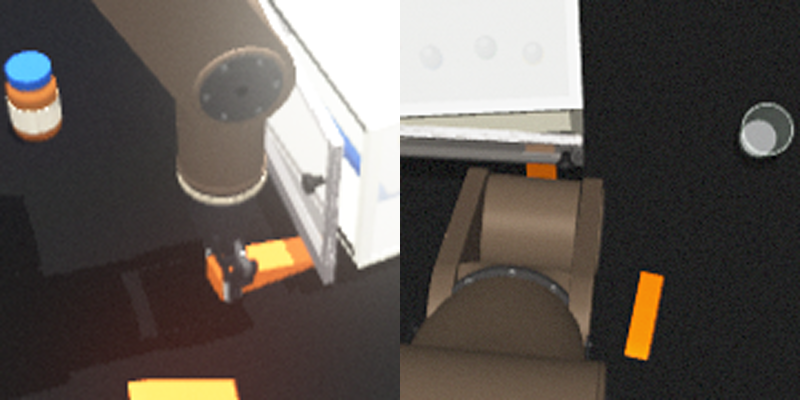

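The door sprang out over the wedge slope to about the contact point. I'll touch the bench lightly, then drive it shut.

```bash
python3 -m pendant '[{"slide":[0,0,0.0005],"turn":[0,0,0],"claw":1},{"slide":[0,0,0.0005],"turn":[0,0,0],"claw":1}]'; python3 -m pendant '[{"slide":[0,0,0.0003],"turn":[0,0,0],"claw":1},{"slide":[0,0,0.0003],"turn":[0,0,0],"claw":1}]'
```

```text
time: 14.65
ee_pos: [0.5631, -0.0182, -0.0091]
orientation: [-0.071, 3.141, -0.0]
contact_force: [-0.8, 1.5, 1.3]
finger_gap: 0.463
time: 14.9
ee_pos: [0.5632, -0.0182, -0.0091]
orientation: [-0.071, 3.141, -0.0]
contact_force: [-3.8, 0.4, 7.9]
finger_gap: 0.461
```

```bash
python3 -m pendant '[{"slide":[0,0,-0.0003],"turn":[0,0,0],"claw":1},{"slide":[-0.004,0,-0.0003],"turn":[0,0,0],"claw":1},{"slide":[-0.008,0,-0.0003],"turn":[0,0,0],"claw":1},{"slide":[-0.012,0,-0.0003],"turn":[0,0,0],"claw":1}]'; python3 -m pendant '[{"slide":[-0.002,0,0],"turn":[0,0,0],"claw":1},{"slide":[-0.004,0,0],"turn":[0,0,0],"claw":1}]';python3 look.py g13 110,260,190,340 120,300,200,380
```

```text
time: 15.4
ee_pos: [0.5723, -0.0176, -0.0091]
orientation: [0.071, -3.136, -0.001]
contact_force: [-18.5, -2.4, 19.8]
finger_gap: 0.456
time: 15.65
ee_pos: [0.5757, -0.0175, -0.0091]
orientation: [0.071, -3.135, -0.001]
contact_force: [-20.9, -3.1, 23.0]
finger_gap: 0.457
0.4609021598130082 [ 0.57638572 -0.01747294 -0.0091368 ] [-17.17876377  -3.16942375  19.00360444]
```

View pics/g13.png

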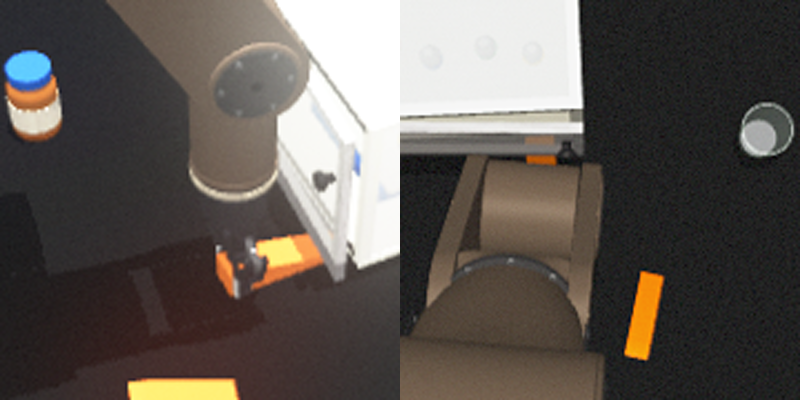

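The downward load is too high (Fz 20). Easing the height before going on.

```bash
python3 -m pendant '[{"slide":[0,0,-0.0006],"turn":[0,0,0],"claw":1},{"slide":[0,0,-0.0006],"turn":[0,0,0],"claw":1}]';python3 -m pendant '[{"slide":[0,0,-0.0004],"turn":[0,0,0],"claw":1},{"slide":[0,0,-0.0004],"turn":[0,0,0],"claw":1}]'
```

```text
time: 16.0
ee_pos: [0.5786, -0.0176, -0.0088]
orientation: [0.071, -3.14, -0.0]
contact_force: [-3.9, -1.8, -1.8]
finger_gap: 0.46
time: 16.25
ee_pos: [0.5789, -0.0175, -0.0084]
orientation: [0.071, -3.14, -0.0]
contact_force: [-2.3, -1.4, -3.9]
finger_gap: 0.461
```

```bash
python3 -m pendant '[{"slide":[-0.001,0,0.0002],"turn":[0,0,0],"claw":1},{"slide":[-0.002,0,0.0002],"turn":[0,0,0],"claw":1},{"slide":[-0.003,0,0.0002],"turn":[0,0,0],"claw":1}]';python3 -m pendant '[{"slide":[-0.001,0,0],"turn":[0,0,0],"claw":1},{"slide":[-0.002,0,0],"turn":[0,0,0],"claw":1}]';python3 look.py g14 110,260,190,340 120,300,200,380
```

```text
time: 16.62
ee_pos: [0.5822, -0.0174, -0.0085]
orientation: [0.071, -3.141, -0.0]
contact_force: [-2.8, -2.8, -4.1]
finger_gap: 0.46
time: 16.88
ee_pos: [0.5841, -0.0173, -0.0084]
orientation: [0.071, -3.141, 0.0]
contact_force: [-2.3, -1.7, -3.7]
finger_gap: 0.463
0.4591714052165083 [ 0.58434108 -0.01729128 -0.00837005] [-0.59821029 -2.13149767 -3.64430995]
```

View pics/g14.png

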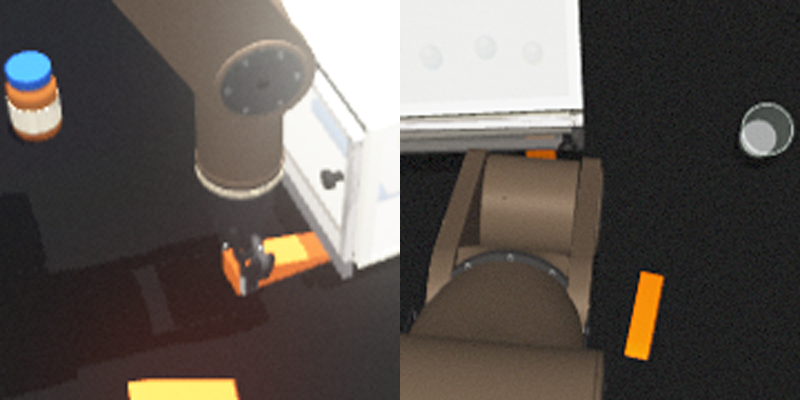

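```bash
python3 -m pendant '[{"slide":[-0.001,0,0.0003],"turn":[0,0,0],"claw":1},{"slide":[-0.001,0,0.0003],"turn":[0,0,0],"claw":1}]';for i in 1 2 3; do python3 -m pendant '[{"slide":[-0.001,0,0],"turn":[0,0,0],"claw":1},{"slide":[-0.001,0,0],"turn":[0,0,0],"claw":1}]';done
```

```text
time: 17.23
ee_pos: [0.5853, -0.0172, -0.0086]
orientation: [-0.071, 3.141, -0.0]
contact_force: [-2.5, -1.7, -3.5]
finger_gap: 0.466
time: 17.48
ee_pos: [0.5863, -0.0172, -0.0087]
orientation: [-0.071, 3.141, -0.0]
contact_force: [-2.8, -0.5, -3.0]
finger_gap: 0.457
time: 17.73
ee_pos: [0.5872, -0.0171, -0.0087]
orientation: [-0.071, 3.141, -0.0]
contact_force: [-4.4, -1.7, -3.6]
finger_gap: 0.461
time: 17.98
ee_pos: [0.5882, -0.0171, -0.0087]
orientation: [-0.071, 3.141, -0.0]
contact_force: [-3.1, -1.7, -2.1]
finger_gap: 0.462
```

```bash
python3 -m pendant '[{"slide":[-0.001,0,0.0002],"turn":[0,0,0],"claw":1},{"slide":[-0.001,0,0.0002],"turn":[0,0,0],"claw":1}]';for i in 1 2 ; do python3 -m pendant '[{"slide":[-0.001,0,0],"turn":[0,0,0],"claw":1},{"slide":[-0.001,0,0],"turn":[0,0,0],"claw":1}]';done
```

```text
time: 18.23
ee_pos: [0.5891, -0.0171, -0.0089]
orientation: [0.071, -3.141, 0.0]
contact_force: [-3.9, -1.5, -2.0]
finger_gap: 0.457
time: 18.48
ee_pos: [0.5894, -0.017, -0.009]
orientation: [0.071, -3.14, -0.0]
contact_force: [-7.2, -2.1, -0.6]
finger_gap: 0.456
time: 18.73
ee_pos: [0.5895, -0.0169, -0.0091]
orientation: [0.071, -3.138, -0.0]
contact_force: [-10.9, -1.9, 1.5]
finger_gap: 0.461
```

The wedge is jamming, so I'll continue with light taps towards about 17 N.

```bash
for i in 1 2; do python3 -m pendant '[{"slide":[-0.001,0,-0.0001],"turn":[0,0,0],"claw":1},{"slide":[-0.001,0,-0.0001],"turn":[0,0,0],"claw":1},{"slide":[-0.001,0,-0.0001],"turn":[0,0,0],"claw":1}]';done; python3 -c "
from workcell import bot;o=bot.observe();print(o['contact_force'],o['ee_pos'])"
```

```text
time: 19.1
ee_pos: [0.59, -0.0168, -0.0091]
orientation: [0.071, -3.137, -0.0]
contact_force: [-13.1, -1.4, 3.9]
finger_gap: 0.462
time: 19.48
ee_pos: [0.5902, -0.0168, -0.0091]
orientation: [0.071, -3.136, -0.001]
contact_force: [-16.8, -2.3, 5.8]
finger_gap: 0.457
[-16.81320691  -2.25084825   5.81906527] [ 0.5901793  -0.01678537 -0.00910044]
```

```bash
python3 -m pendant '[{"slide":[0,0,-0.0003],"turn":[0,0,0],"claw":1},{"slide":[0,0,-0.0003],"turn":[0,0,0],"claw":1}]'; python3 -m pendant '[{"slide":[-0.0008,0,0],"turn":[0,0,0],"claw":1},{"slide":[-0.0008,0,0],"turn":[0,0,0],"claw":1}]'; python3 look.py g15 110,260,190,340 120,300,200,380
```

```text
time: 19.73
ee_pos: [0.5902, -0.0168, -0.0089]
orientation: [0.071, -3.136, -0.001]
contact_force: [-15.9, -2.9, 1.9]
finger_gap: 0.457
time: 19.98
ee_pos: [0.5905, -0.0167, -0.0091]
orientation: [0.071, -3.135, -0.001]
contact_force: [-18.2, -2.4, 3.1]
finger_gap: 0.459
0.4579650738465813 [ 0.59056307 -0.01668641 -0.00903751] [-18.15609284  -2.16223393   2.53384826]
```

View pics/g15.png

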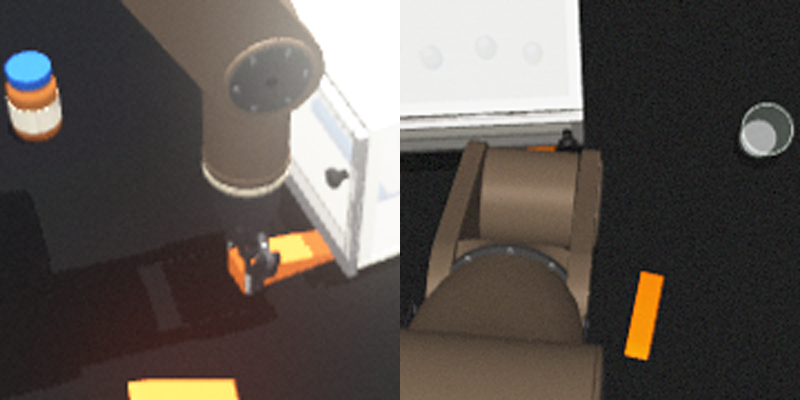

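Seated at 18 N. I'll ease the push and then open.

```bash
python3 -m pendant '[{"slide":[0.001,0,0],"turn":[0,0,0],"claw":1},{"slide":[0.002,0,0],"turn":[0,0,0],"claw":1},{"slide":[0.002,0,0],"turn":[0,0,0],"claw":1}]';python3 -m pendant '[{"slide":[0.001,0,0],"turn":[0,0,0],"claw":1},{"slide":[0.001,0,0],"turn":[0,0,0],"claw":1}]'
```

```text
time: 20.45
ee_pos: [0.5907, -0.0168, -0.0087]
orientation: [0.071, -3.139, -0.0]
contact_force: [-7.3, -0.8, -2.5]
finger_gap: 0.461
time: 20.7
ee_pos: [0.5905, -0.0169, -0.0086]
orientation: [0.071, -3.14, -0.0]
contact_force: [-5.0, 0.3, -4.2]
finger_gap: 0.461
```

```bash
python3 -m pendant '[{"slide":[0.0005,0,0.0001],"turn":[0,0,0],"claw":1},{"slide":[0.0005,0,0.0001],"turn":[0,0,0],"claw":0.2},{"slide":[0.0005,0,0.0001],"turn":[0,0,0],"claw":-0.3},{"slide":[0.0005,0,0.0001],"turn":[0,0,0],"claw":-0.6},{"slide":[0.0005,0,0.0001],"turn":[0,0,0],"claw":-0.6},{"slide":[0.0005,0,0.0001],"turn":[0,0,0],"claw":-0.6}]'; python3 look.py g16 110,260,190,340 120,300,200,380
```

```text
time: 21.45
ee_pos: [0.5907, -0.017, -0.0084]
orientation: [-0.071, 3.14, -0.0]
contact_force: [-0.2, 0.4, -1.7]
finger_gap: 0.798
0.8006812045388829 [ 0.59054328 -0.01705088 -0.00841719] [ 0.14807497 -0.3190851   0.15665469]
```

View pics/g16.png

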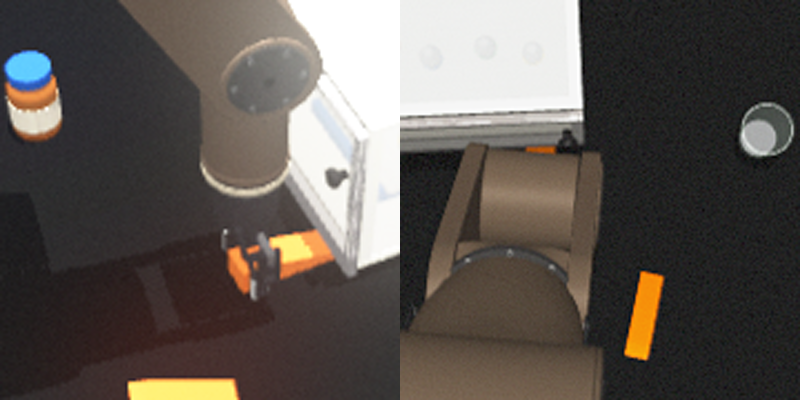

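Released, and the door has stayed put. Lifting clear.

```bash
python3 -m pendant '[{"slide":[0,0,-0.01],"turn":[0,0,0],"claw":-0.6},{"slide":[0,0,-0.03],"turn":[0,0,0],"claw":-0.6},{"slide":[0,0,-0.06],"turn":[0,0,0],"claw":-0.6},{"slide":[0.02,0,-0.1],"turn":[0,0,0],"claw":-0.6},{"slide":[0.06,0.02,-0.14],"turn":[0,0,0],"claw":-0.6},{"slide":[0.1,0.06,-0.16],"turn":[0,0,0],"claw":-0.6},{"slide":[0.12,0.1,-0.16],"turn":[0,0,0],"claw":-0.6},{"slide":[0.12,0.15,-0.16],"turn":[0,0,0],"claw":-0.6}]'; python3 -m pendant '[{"slide":[0,0.05,0],"turn":[0,0,0],"claw":-0.6},{"slide":[0,0.1,0],"turn":[0,0,0],"claw":-0.6},{"slide":[0,0.14,0],"turn":[0,0,0],"claw":-0.6},{"slide":[0,0.14,0],"turn":[0,0,0],"claw":-0.6}]'; python3 look.py g17 110,260,190,340 120,300,200,380; python3 - <<'E'
from h import *
import pickle
d=pickle.load(open("g17.pkl","rb"));d0=pickle.load(open("g11.pkl","rb"))
s=d["top"];C=cloud(s);m=orange(s)>0;m[:,300:]=0
P=C[m&(C[...,2]>.002)&(C[...,2]<.05)];mu=P[:,:2].mean(0);w,V=np.linalg.eigh(np.cov((P[:,:2]-mu).T));v=V[:,1]*np.sign(V[0,1])
a=(P[:,:2]-mu)@v;print("wedge",mu,np.degrees(np.arctan2(v[1],v[0])),np.ptp(a),"z max",np.percentile(P[:,2],95))
k=a>a.min()+.035;print("slope",np.polyfit(a[k],P[k,2],1))
for n in d: # door top edge band
    C=cloud(d[n]);M=(abs(C[...,2]-.24)<.012)&(C[...,0]>.6)&(C[...,0]<.78)&(C[...,1]<.235)&(C[...,1]>-.08)
    Q=C[M];f=(Q[:,:2]-[.703,.078])@np.array([[.999,.0454]]).T
    y=(Q[:,:2]-[.703,.078])@np.array([[-.0454,.999]]).T
    print(n,[(b,np.percentile(f[(y>b)&(y<b+.04)],1).round(4)) for b in (-.14,-.1,-.05,0,.05,.1) if ((y>b)&(y<b+.04)).sum()>5])
E
```

```text
time: 22.55
ee_pos: [0.4624, 0.128, 0.1527]
orientation: [-0.069, 3.14, 0.0]
contact_force: [0.7, 0.9, -0.3]
finger_gap: 0.796
time: 23.05
ee_pos: [0.4573, 0.2697, 0.1521]
orientation: [-0.076, 3.14, 0.001]
contact_force: [-1.0, -0.8, -0.0]
finger_gap: 0.801
0.7999548566240169 [0.45712273 0.26726222 0.15179834] [-0.74542586 -0.49863604  0.22987647]
wedge [ 0.63264718 -0.01470887] 3.9186701088688958 0.11814676410510988 z max 0.037137957034333
slope [-0.24474612  0.02593443]
side [(-0.14, np.float64(-0.0138)), (-0.1, np.float64(-0.0141)), (-0.05, np.float64(-0.0145)), (0, np.float64(-0.0142)), (0.05, np.float64(-0.0141)), (0.1, np.float64(-0.0142))]
top [(-0.14, np.float64(-0.0148)), (-0.1, np.float64(-0.0145)), (-0.05, np.float64(-0.0148)), (0, np.float64(-0.0151)), (0.05, np.float64(-0.0151)), (0.1, np.float64(-0.0148))]
```

View pics/g17.png

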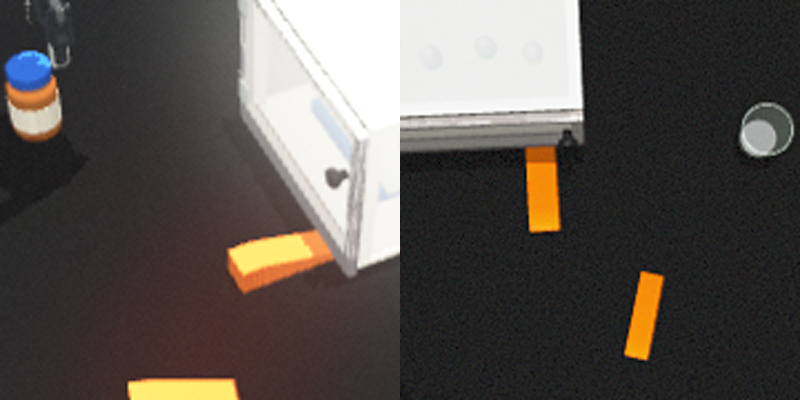

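The door face reads −14 to −15 mm along its whole width in both views, so it is shut. The wedge lies flat and the gripper is clear, so I'm handing in.

```bash
python3 - <<'E'
from h import *
from workcell import *
s=snapshot("top");C=cloud(s);m=orange(s)>0;m[:,300:]=0
P=C[m&(C[...,2]<.05)];a=P[:,0]
print("heel top",np.median(P[a<.59,2]) if (a<.59).any() else None, a.min())
for n,uv in dict(jar=(148,270),beaker=(362,182),flask=(413,207)).items(): print(n,s["img"][uv[1],uv[0]])
bot.close_job()
E
```

```text
heel top 0.03261498219193537 0.5736906213206476
jar [53 42 37]
beaker [172 172 172]
flask [89 99 89]
the job is handed in; nothing more can be done
```

The orange wedge is jammed under the door's lower rail, the door is shut, and I've handed the job in at about 23 s.

**What I did:** I picked up the largest of the three wedges and pushed the door to its hard stop with the wedge's tip on the rail face. Sliding the tip down, I felt the gap under the rail at about 10–11 mm. I then worked the wedge in about 57 mm from the free edge with small taps. The final push was about 18 N, with about 3 N of downward force from the gripper. I eased the push, let go and lifted clear.

**Last checks:**
- **Door:** the outer face was 14–15 mm in front of the cabinet across its whole width in both views, so it is fully shut. It stayed that way for over a second after release.
- **Wedge:** it lies flat, with the heel top at 33 mm and a slope of 0.245 against a nominal 0.258.
- **Glassware:** I never touched it. The jar and beaker were standing in place in the last picture. I did not re-check the flask closely. The arm probably hid the jar in the final top-view pixel check.

**What went wrong or disagreed:**
- **Missed first grasp:** the jaws closed above the heel because the fingertips sat about 38 mm higher than the stated tool geometry gives. I corrected for this using the images.
- **Door sprang out:** it opened about 20 mm over the wedge while I lowered it to the bench. Driving the wedge in closed it again.
- **Brief heavy contact:** on the way in, the gripper pressed down with about 23 N and pushed forward with about 21 N for under a second, before the wedge jammed. I then raised it slightly.

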